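Offer a heatsink up to a power module

ROBOT

A 6-joint arm with a two-finger parallel gripper is mounted at the origin on the work surface. World frame = base frame: x ahead of the robot, y to its left, z up, the work surface at z = 0. Lengths are in m, angles in rad, forces in N, time in s.
With the tool pointing down it reaches from about 0.35 to 0.85 m from the base axis. Payload 8.1 kg.
Tool frame: the origin (TCP) lies on the centre line of the jaws, within the pads' length; the fingertips stand robot.tips_ahead ahead of it and the grasp point (between the pads) lies 6 mm ahead of it (robot.tips_ahead is the distance from the TCP to the fingertips, in m); z points along the fingers, y is the line along which they close (so a half turn about z gives the same grasp; the last joint's range is limited). The gripper opens to 93 mm and grips with 3 to 60 N. Pads are 15 mm wide; open, the fingers measure 128 mm over their backs; the gripper's body (75 mm by 188 mm) begins 65 mm behind the grasp point.
Start: joints at [1.143, 0.13, 1.488, -0, 1.523, -0.085], TCP at [0.202, 0.565, 0.244] pointing down, gripper open.
Joint ranges: [-2.96, 2.96], [-0.89, 2.26], [0.02, 2.5], [-1.34, 4.48], [0, 2.73], [-2.66, 2.66]. Speed limits (rad/s): [2.39, 2.39, 2.79, 3.14, 3.14, 3.14].

INTERFACE

Orientations are given as a rotation vector (axis times angle).
In Python, from plant import robot gives the robot as it stands.
- The arm moves only by the tool apply_moves, never from a script. Its arguments are lists of equal length, an entry for each row: "delta_pos": the shift along the tool's x, y, z in cm, a list of three; "twist": the turn about the tool's z in rad. A call has 1 to 8 rows; each row shifts and turns the commanded pose from where the row before left it, along the tool's axes as they then stand; what a row does not reach is not made up. A row lasts 1/8 s, in which the tool goes at most 62.5 mm and 10.7 degrees, less where a joint would pass 70% of its speed; a pose out of reach is approached as far as the arm can. A call with a gripper value outside its range is refused whole. "gripper" is the finger opening in cm, from 0 to 9.3, set as the call begins (left out, the last holds). The fingers move at their own pace and stop on an object; "squeeze" is the grip in N (left out, the last holds). Time passes only in rows, so rows that do not move let the fingers close. It gives the time, the measured TCP pose, the force, the opening and the grip force at its end, in the units of the state.
- robot.read_state(): the state, without advancing time (a new reading comes with each control period).
- robot.read_camera(name): name is "scene" or "side" or "wrist"; returns a dict with "frame" (400x640x3 uint8, red, green, blue), "vertical_fov" (degrees; the focal length in pixels is half the picture's height over the tangent of half this angle, whatever the lens; pixels are square), "cx", "cy" (the principal point, pixels), "k1" (the pictures are not rectified: a ray, as slopes to the right and down, at radius r is drawn at 1 + k1 r^2 times it, then the intrinsics apply), "R" (3x3) and "t" (3): a world point X has camera coordinates R X + t. Camera axes: x right, y down, z forward; pixel columns grow to the right and rows downward; lengths in m; the calibration is good to about 2 mm. A picture is of the moment at which its call begins. There is no depth.
- robot.close_job(): hands the job in; it is judged then, once.
The state is a dict: "t": time; "q": joint angles; "dq": joint speeds; "joint_torque": joint torques, N m; "tool_pos": TCP position; "orientation": TCP orientation; "force": force on the tool from outside, world axes, zero at the start; "wrist_torque": the same for the moment, N m; "opening": finger opening in m; "gripper_force": force on a finger pad.
Only numpy, scipy, OpenCV 4.12 (cv2) and the standard library are available. Lean on these libraries where they do the work, as an engineer would, in place of code of your own. Each camera call takes 0.05 s, during which the arm holds its last target. There are 200 camera calls.

TASK

Lift the grey transport cap off the power module on the circuit board and stand it, right way up, in the empty compartment of the kit tray. Then carry the large finned heatsink from the tray over the card rack and finish while holding it still and level about a centimetre above the bare module, centred on it and turned in line with it, so that I can slip the thermal pad in between; do not let go. The heatsink must never touch the board or anything on it, keep clear of the card rack, and leave the other things on the bench where they are.

Things in the scene. Friction and masses are not known exactly. Their poses are not given: they have to be found in the camera images.
- board: Fixed blue circuit board, 170 x 130 mm (x, y), upper face 13 mm above the bench; origin on the bench under its centre, z up. Carries the power module (module_top), four capacitors 14 mm across, tops 31 mm above the bench, centred 30 mm (x) and 40 mm (y) either side of the module's centre, and a white terminal strip along its +x edge, top 25 mm. The rack stands between board and tray.
- module_top (a point): Centre of the top face of the power module, a flat black block 60 mm (x) x 34 mm (y) x 12 mm high fixed on the board; x and y axes as the board's. The top is 25 mm above the bench. At the start the cap covers it.
- cap: Loose grey plastic cap, about 45 g, a shallow box open below, 71 x 45 mm (x, y), 19 mm high, with an upright rib on top to grip: 30 mm (x) x 12 mm (y), from 19 to 51 mm above its lower edge. Origin at the centre of its lower edge, z up. It stands on the board's upper face loosely (3 mm play) around the module and lifts straight off.
- cap_rib (a point): Centre of the top of the cap's rib, 51 mm above the cap's lower edge.
- tray: Fixed white kit tray, 260 x 150 mm (x, y), 20 mm high, walls 4 mm, inner floor 4 mm above the bench; origin on the bench under its centre. A wall across the middle makes two compartments, each 124 x 142 mm inside, centred 64 mm from the origin along the tray's -x (holds the large heatsink) and +x (empty, for the cap).
- heatsink: Loose large aluminium heatsink, 110 to 180 g: base 70 x 40 mm (x, y), five upright fins along x, 45 mm high in all, outer fins flush with the base's long sides (grip 40 mm wide across y, about 40 mm above the underside). Origin at the centre of its underside, z up. Stands in the tray's -x compartment, turned up to 0.6 rad from the tray. A half turn makes no difference.
- rack: Fixed black rack of upright circuit cards, 240 mm (x) x 50 mm (y), cards up to 112 mm high; origin on the bench under its centre. It stands between the tray and the board: an obstacle.
- small_heatsink: Bystander: small square aluminium heatsink, 34 x 34 mm, 20 mm high; origin under its centre.
- pliers: Bystander: pliers with yellow handles, lying, about 130 mm long along its y, 12 mm high.
- spool: Bystander: orange plastic spool, 56 mm across, 40 mm high, standing; origin under its centre.
Not all that is in view belongs to the job. Leave any pink look-alike of the heatsink alone.

How it is judged:
By the outcome, as a careful person would: the job done as asked, in the order asked, and still so for the second after the job is handed in, while the arm keeps its last pose, push and grip.
It also fails if it takes over 61 s, if anything falls off the work surface, if the arm or the gripper's body presses on something with over 40 N, if the wrist force passes 120 N, or if a joint passes its speed limit or range.

## Working session

There is one attempt and no reset: what is moved stays moved. The work goes in short steps, Python scripts to look and compute and a tool call to move; the robot and the scene stay as the last step left them, time stands still between calls to the robot, and variables do not carry over. Pictures are saved under pics/ and viewed, at most 10 in all, crops included, and the job is handed in when it is done.

Besides the shell and the picture viewer there is one more tool, called by a JSON object that holds its "fn" and its "kwargs". apply_moves: Moves the arm, as the interface text tells. Its arguments: {"type":"object","properties":{"delta_pos":{"type":"array"},"twist":{"type":"array"},"gripper":{"type":"number"},"squeeze":{"type":"number"}},"required":["delta_pos","twist"]}

```bash
mkdir -p pics; ls; python3 - <<'E'
from plant import robot
import cv2,pickle
print(robot.tips_ahead, robot.read_state())
d={}
for n in("scene","side","wrist"):
    c=robot.read_camera(n);d[n]=c
    cv2.imwrite(f"pics/{n}0.png",c["frame"][:,:,::-1]);print(n,c["vertical_fov"],c["cx"],c["cy"],c["k1"],c["R"],c["t"])
pickle.dump(d,open("c0.pkl","wb"))
E
```

```text
pics
0.025 {'t': 0.0, 'q': array([ 1.14260561e+00,  1.31157062e-01,  1.48930069e+00, -1.69336364e-05,
        1.52299724e+00, -8.54182605e-02]), 'dq': array([-0.00054804, -0.00073378, -0.00202974, -0.00168586, -0.00123641,
       -0.00096436]), 'joint_torque': array([ 3.76711405e-04, -5.59821582e+01, -4.91773903e+01,  7.69880810e-02,
        3.48756323e-02, -1.68353745e-04]), 'tool_pos': array([0.20143161, 0.56460905, 0.24257811]), 'orientation': array([-5.35714317e-01, -3.09511510e+00,  2.83575874e-03]), 'force': array([-0.3700671 ,  1.07876333, -0.50502886]), 'wrist_torque': array([ 0.01006096, -0.01359966,  0.00162416]), 'gripper_force': 0.0, 'opening': 0.09300094398003736}
scene 43.916633065810586 320.9979271043028 203.34429500622517 -0.1373823672708993 [[-0.52578563  0.85061062  0.00332364]
 [ 0.49004216  0.30609757 -0.81618806]
 [-0.69527559 -0.42751124 -0.57777677]] [ 0.24821035 -0.15504243  1.6379475 ]
side 48.142626183267 319.9748310461788 194.78823291915313 -0.10619203884517335 [[ 0.74985914 -0.66140637 -0.01590237]
 [-0.5289705  -0.58492889 -0.61485642]
 [ 0.3973682   0.46946758 -0.78847873]] [-0.34929163  0.26987121  1.12248251]
wrist 70.52712069113186 316.55908680689436 199.9690802897396 0.017836492636981744 [[ 0.33630112  0.94175399 -0.00099112]
 [ 0.90041918 -0.3212317   0.29335218]
 [ 0.27594721 -0.09954709 -0.95600393]] [-0.59905338 -0.03534737  0.39086471]
```

View pics/scene0.png

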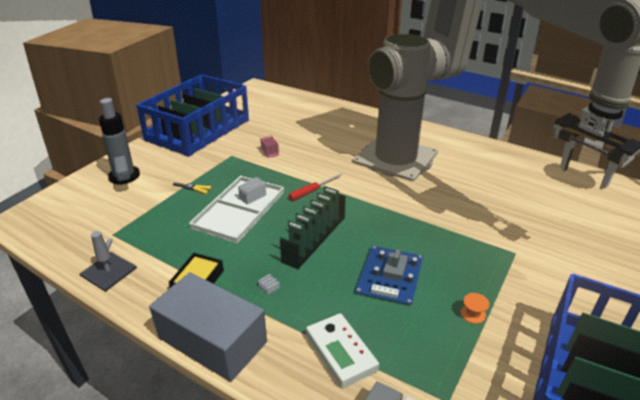

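View pics/side0.png

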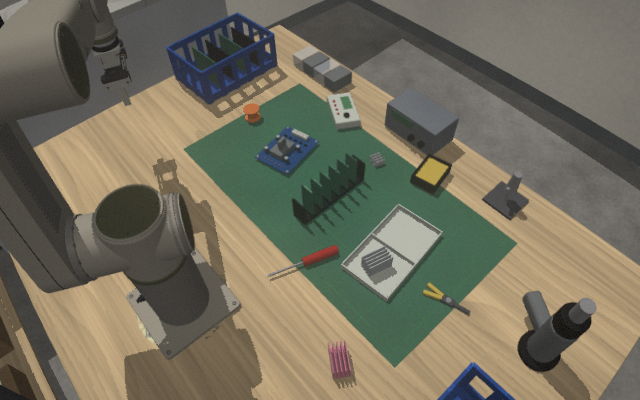

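The scene view shows the cap at about (396,263), the board at (390,275), the rack at (314,228), the tray at (238,208) and the spool at (475,306). There are two heatsink candidates:
- Grey finned, in the tray's near compartment: scene (252,190), side (377,260).
- Pink, on the bench: scene (270,147), side (340,360).

The grey one in the tray fits the description, and the pink one is the look-alike. I'll confirm this in an enlarged crop.

```bash
cat > h.py <<'E'
import numpy as np, cv2, pickle
from scipy.optimize import least_squares
def K(c):
    f=200/np.tan(np.radians(c["vertical_fov"])/2)
    return np.array([[f,0,c["cx"]],[0,f,c["cy"]],[0,0,1.]])
def proj(c,X):
    return cv2.projectPoints(np.atleast_2d(X).astype(float),cv2.Rodrigues(np.array(c["R"]))[0],np.array(c["t"]),K(c),np.array([c["k1"],0,0,0.]))[0][:,0]
def onplane(c,uv,z):
    n=cv2.undistortPointsIter(np.array([[uv]],float),K(c),np.array([c["k1"],0,0,0.]),None,None,(3,100,1e-10))[0,0]
    R=np.array(c["R"]);o=-R.T@c["t"];d=R.T@np.array([n[0],n[1],1]);return o+d*(z-o[2])/d[2]
def place(p,P):
    x,y,a=p;P=np.atleast_2d(P);c,s=np.cos(a),np.sin(a)
    return np.c_[x+c*P[:,0]-s*P[:,1],y+s*P[:,0]+c*P[:,1],P[:,2]]
def fit(obs,p0):  # obs: (cam, localpoint, uv)
    f=lambda p:np.concatenate([(proj(c,place(p,P))[0]-uv) for c,P,uv in obs])
    r=least_squares(f,p0,loss="soft_l1",x_scale=[.01,.01,.1]);return r.x,f(r.x).reshape(-1,2)
E
python3 - <<'E'
from h import *
d=pickle.load(open("c0.pkl","rb"))
def crop(n,x,y,w=80,h=60,s=5):
    return cv2.resize(d[n]["frame"][y:y+h,x:x+w,::-1],None,fx=s,fy=s,interpolation=cv2.INTER_CUBIC)
def grid(im,x,y,s=5):
    for i in range(0,im.shape[1],10*s):
        cv2.putText(im,str(x+i//s),(i,8),0,.3,(0,255,255),1);cv2.line(im,(i,10),(i,14),(0,255,255))
    for j in range(0,im.shape[0],10*s):
        cv2.putText(im,str(y+j//s),(0,j+4),0,.3,(0,255,255),1);cv2.line(im,(20,j),(24,j),(0,255,255))
    return im
B=grid(crop("scene",350,245),350,245);S=grid(crop("side",250,120),250,120)
T=grid(crop("scene",185,170,100,75,4),185,170,4);U=grid(crop("side",338,203,107,100,3)[:300],338,203,3)
U=cv2.resize(U,(400,300)) if U.shape[:2]!=(300,400) else U
U=cv2.copyMakeBorder(grid(crop("side",338,203,107,100,3),338,203,3),0,0,0,79,0)
cv2.imwrite("pics/m1.png",np.vstack([np.hstack([B,S]),np.hstack([T,U])]))
s,e=d["scene"],d["side"]
for n,a,b,z in[("cap_rib",(396,252),(285,145),.064),("spool",(475,299),(252,107),.04),("hs",(252,186),(378,258),.045)]:
    print(n,onplane(s,a,z),onplane(e,b,z))
E
```

```text
cap_rib [0.51091684 0.22873215 0.064     ] [0.50158645 0.20062508 0.064     ]
spool [0.53653433 0.43287096 0.04      ] [0.54429259 0.43756654 0.04      ]
hs [ 0.4452774  -0.24767396  0.045     ] [ 0.43731443 -0.25762384  0.045     ]
```

View pics/m1.png

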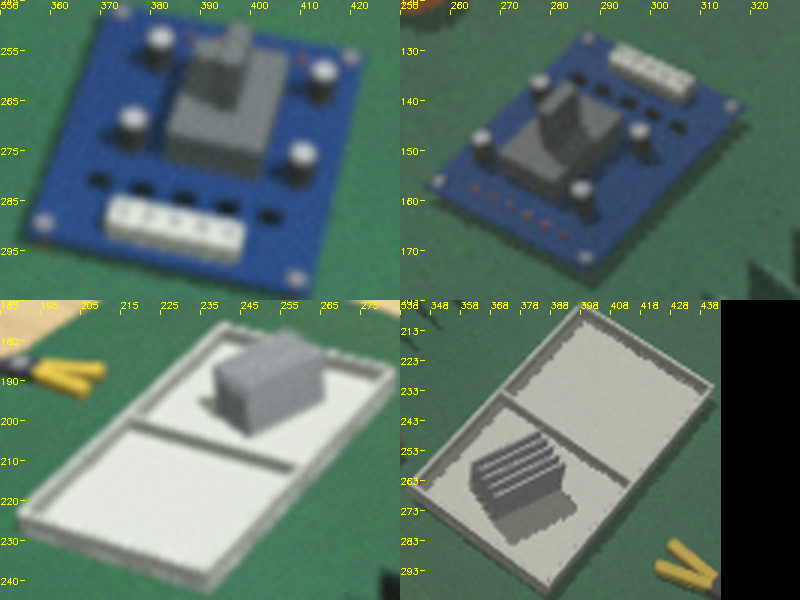

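The enlarged crop confirms that the object in the tray's -x compartment is the grey five-finned heatsink. The four capacitor tops and the tray rim corners are readable, so I'll fit poses to them.

```bash
python3 - <<'E'
from h import *
d=pickle.load(open("c0.pkl","rb"));s,e=d["scene"],d["side"]
def O(c,x0,y0,k,ox,oy,L): return [(c,np.array(P),np.array([x0+(u-ox+.5)/k-.5,y0+(v-oy+.5)/k-.5])) for P,(u,v) in L]
def c4(a,b,z,pts): return list(zip([(-a,-b,z),(a,-b,z),(-a,b,z),(a,b,z)],pts))
o=O(s,350,245,5,0,0,c4(.03,.04,.031,[(160,37),(133,117),(324,71),(302,152)]))+O(e,250,120,5,400,0,c4(.03,.04,.031,[(581,188),(639,131),(480,138),(540,82)]))
R={}
R['mod']=fit(o,[.5,.22,1])
o=O(s,185,170,4,0,300,c4(.13,.075,.02,[(228,322),(20,515),(395,370),(208,577)]))+O(e,338,203,3,400,300,c4(.13,.075,.02,[(550,597),(713,385),(412,487),(580,308)]))
R['tray']=fit(o,[.5,-.23,0])
o=O(s,185,170,4,0,300,c4(.035,.02,.049,[(248,380),(325,350),(213,362),(287,330)]))+O(e,338,203,3,400,300,c4(.035,.02,.049,[(543,432),(470,465),(565,460),(492,498)]))
R['hs']=fit(o,[.44,-.25,3])
for k,(p,r) in R.items(): print(k,p.round(4),np.abs(r).max(1).round(1), (r).round(1).tolist())
t=R['tray'][0];print("empty comp",place(t,[.064,0,0]))
pickle.dump({k:v[0] for k,v in R.items()},open("p.pkl","wb"))
w=d["wrist"];Rt=cv2.Rodrigues(np.array([-5.35714317e-01,-3.09511510e+00,2.83575874e-03]))[0];print(Rt.round(3))
C=-np.array(w["R"]).T@w["t"];print("cam in tool",Rt.T@(C-[0.2014,.5646,.2426]), "view dir tool",Rt.T@np.array(w["R"])[2])
E
```

```text
mod [0.5101 0.2309 0.2409] [0.6 0.6 0.7 0.4 0.4 0.5 0.6 0.6] [[0.3, -0.6], [0.2, -0.6], [0.1, -0.7], [0.2, -0.4], [0.4, -0.3], [0.4, -0.5], [0.5, -0.6], [0.2, -0.6]]
tray [ 0.5024 -0.2535  0.1403] [1.9 2.  2.1 2.9 3.  0.7 1.1 2.3] [[-1.9, -1.0], [-0.5, -2.0], [0.0, -2.1], [0.4, -2.9], [0.0, -3.0], [0.7, 0.0], [-1.1, -0.5], [-0.1, -2.3]]
hs [ 0.4362 -0.2548  2.9024] [0.5 1.4 0.5 1.7 1.4 1.2 1.1 1.1] [[-0.2, 0.5], [-0.1, -1.4], [-0.0, -0.5], [0.7, -1.7], [-0.9, -1.4], [0.2, -1.2], [0.2, 1.1], [1.1, -0.0]]
empty comp [[ 0.56575379 -0.24455883  0.        ]]
[[-0.942  0.336 -0.001]
 [ 0.336  0.942 -0.002]
 [ 0.    -0.002 -1.   ]]
cam in tool [ 0.08068248 -0.00025612 -0.14083201] view dir tool [-2.93487892e-01  7.64664131e-04  9.55962485e-01]
```

Board, tray and heatsink poses are fitted, with the board at about 0.5 px and the tray rougher. Next I'll move above the module.

{"fn": "apply_moves", "kwargs": {"delta_pos": [[-5.0,-2.6,0.5],[-5.0,-2.6,0.5],[-5.0,-2.6,0.5],[-5.0,-2.6,0.5],[-5.0,-2.6,0.5],[-5.0,-2.6,0.5],[-5.0,-2.6,0.5],[-5.0,-2.6,0.5]], "twist": [0,0,0,0,0,0,0,0], "gripper": 6}}

```text
t: 1.15
tool_pos: [0.5094, 0.2332, 0.2033]
orientation: [-0.536, -3.095, 0.0]
force: [0.5, 0.9, 0.0]
opening: 0.06
gripper_force: 0.0
```

{"fn": "apply_moves", "kwargs": {"delta_pos": [[0,0,0],[0,0,0],[0,0,0],[0,0,0],[0,0,0],[0,0,0]], "twist": [-0.146,-0.146,-0.146,-0.146,0,0]}}

```text
t: 1.9
tool_pos: [0.5084, 0.2347, 0.2035]
orientation: [0.373, -3.119, 0.0]
force: [0.2, 0.2, -0.5]
opening: 0.0598
gripper_force: 0.0
```

```bash
cat >> h.py <<'E'
def tool(st): return cv2.Rodrigues(np.array(st["orientation"]))[0],np.array(st["tool_pos"])
def to(st,tgt,yaw=None):
    R,p=tool(st);y=np.arctan2(R[1,0],R[0,0])
    print("t",round(st["t"],2),"pos",p.round(4),"toolx yaw",round(y,3),"force",np.round(st["force"],1),"open",round(st["opening"],4),"gf",round(st["gripper_force"],1),"q6",round(st["q"][5],2))
    print("delta cm",(R.T@(np.array(tgt)-p)*100).round(2), "twist", None if yaw is None else round(-((yaw-y+np.pi)%(2*np.pi)-np.pi),3))
E
python3 - <<'E'
from h import *; from plant import robot
p=pickle.load(open("p.pkl","rb"))["mod"]
st=robot.read_state(); to(st,[p[0],p[1],.06],p[2]+np.pi)
c=robot.read_camera("wrist");pickle.dump(c,open("w1.pkl","wb"));im=np.ascontiguousarray(c["frame"][:,:,::-1])
for P in place(p,[(a,b,.031) for a in(-.03,.03) for b in(-.04,.04)]+[(a,b,.064) for a in(-.015,.015) for b in(-.006,.006)]):
    u=proj(c,P)[0];print(u.round(1));cv2.drawMarker(im,tuple(u.round().astype(int).tolist()),(0,0,255),0,7)
cv2.imwrite("pics/w1.png",im)
E
```

```text
t 1.9 pos [0.5084 0.2347 0.2035] toolx yaw -2.904 force [ 0.2  0.2 -0.5] open 0.0598 gf 0.0 q6 -1.47
delta cm [-0.08 -0.41 14.35] twist -0.003
[277.6 162. ]
[349.5 161.7]
[279.8 212.8]
[347.9 212.6]
[307.4 181.9]
[319.2 181.9]
[307.8 209.9]
[319.2 209.8]
```

View pics/w1.png

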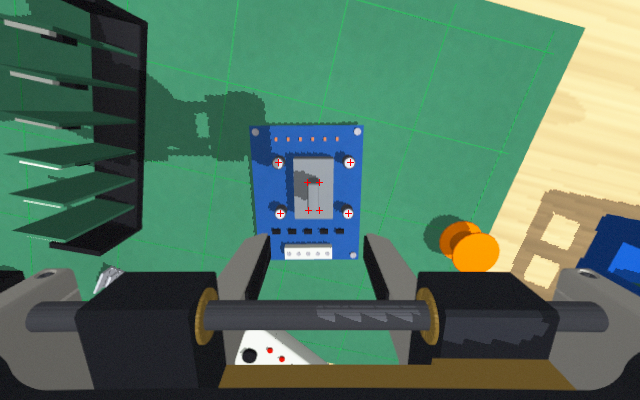

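The wrist view puts the fitted marks exactly on the capacitors (278,162), (349,162), (280,213) and (348,213), and on the rib (307–319, 182–210). The cap is centred, so I'll descend on the rib.

{"fn": "apply_moves", "kwargs": {"delta_pos": [[0,-0.4,2.5],[0,0,3.0],[0,0,3.0],[0,0,2.5],[0,0,1.5],[0,0,1.0],[0,0,0],[0,0,0]], "twist": [0,0,0,0,0,0,0,0]}}

```text
t: 2.95
tool_pos: [0.5102, 0.2311, 0.0697]
orientation: [-0.378, 3.117, 0.001]
force: [0.4, -0.0, -0.1]
opening: 0.06
gripper_force: 0.0
```

```bash
python3 - <<'E'
from h import *; from plant import robot
p=pickle.load(open("p.pkl","rb"))["mod"]
to(robot.read_state(),[p[0],p[1],.06],p[2]+np.pi)
E
```

```text
t 2.95 pos [0.5102 0.2311 0.0697] toolx yaw -2.901 force [ 0.4 -0.  -0.1] open 0.06 gf 0.0 q6 -1.48
delta cm [ 0.01 -0.02  0.97] twist 0.0
```

{"fn": "apply_moves", "kwargs": {"delta_pos": [[0,0,0.5],[0,0,0.4],[0,0,0]], "twist": [0,0,0]}}

```text
t: 3.32
tool_pos: [0.5091, 0.2307, 0.0592]
orientation: [0.378, -3.118, 0.0]
force: [0.6, -0.8, -0.0]
opening: 0.0598
gripper_force: 0.0
```

{"fn": "apply_moves", "kwargs": {"delta_pos": [[0,0,0],[0,0,0],[0,0,0],[0,0,0],[0,0,0],[0,0,0]], "twist": [0,0,0,0,0,0], "gripper": 0.8, "squeeze": 15}}

```text
t: 4.08
tool_pos: [0.5094, 0.2309, 0.0596]
orientation: [-0.378, 3.119, -0.0]
force: [0.2, 0.4, 0.4]
opening: 0.0117
gripper_force: 15.0
```

{"fn": "apply_moves", "kwargs": {"delta_pos": [[0,0,-0.5],[0,0,-1.0],[0,0,-2.0],[0,0,-2.5],[0,0,-3.0],[0,0,-3.0],[0,0,-3.0],[0,0,-2.0]], "twist": [0,0,0,0,0,0,0,0]}}

```text
t: 5.08
tool_pos: [0.5102, 0.2311, 0.233]
orientation: [-0.378, 3.115, 0.001]
force: [0.0, 0.4, -0.8]
opening: 0.0119
gripper_force: 15.0
```

```bash
python3 - <<'E'
from h import *; from plant import robot
t=pickle.load(open("p.pkl","rb"))["tray"]
q=place(t,[.064,0,.23])[0]; print(q)
to(robot.read_state(),q,t[2]+np.pi)
E
```

```text
[ 0.56575379 -0.24455883  0.23      ]
t 5.08 pos [0.5102 0.2311 0.233 ] toolx yaw -2.9 force [ 0.   0.4 -0.8] open 0.0119 gf 15.0 q6 -1.48
delta cm [  5.97 -47.52   0.27] twist 0.101
```

{"fn": "apply_moves", "kwargs": {"delta_pos": [[0.3,-2.0,0],[0.5,-4.0,0],[0.6,-5.0,0],[0.6,-5.0,0],[0.6,-5.0,0],[0.6,-5.0,0],[0.6,-5.0,0],[0.6,-5.0,0]], "twist": [0,0,0,0,0,0,0,0]}}

```text
t: 6.08
tool_pos: [0.5514, -0.1318, 0.2282]
orientation: [0.377, -3.117, -0.001]
force: [0.3, 0.2, -0.1]
opening: 0.0118
gripper_force: 15.0
```

{"fn": "apply_moves", "kwargs": {"delta_pos": [[0.6,-5.0,0],[0.5,-4.0,0],[0.5,-2.5,0],[0,0,0],[0,0,0],[0,0,0]], "twist": [0,0,0,0.1,0,0]}}

```text
t: 6.82
tool_pos: [0.5643, -0.2443, 0.2293]
orientation: [0.226, -3.133, -0.001]
force: [-0.2, 0.2, -0.8]
opening: 0.0116
gripper_force: 15.0
```

```bash
python3 - <<'E'
from h import *; from plant import robot
P=pickle.load(open("p.pkl","rb"));t=P["tray"];h=P["hs"]
q=place(t,[.064,0,.0505])[0]; st=robot.read_state();to(st,q,t[2]+np.pi)
c=robot.read_camera("wrist");pickle.dump((c,st),open("w2.pkl","wb"));im=np.ascontiguousarray(c["frame"][:,:,::-1])
for P in [*place(t,[(a,b,.02) for a in(-.13,.0,.13) for b in(-.075,.075)]),*place(h,[(a,b,.049) for a in(-.035,.035) for b in(-.02,.02)])]:
    u=proj(c,P)[0];print(u.round(1));cv2.drawMarker(im,tuple(u.round().astype(int).tolist()),(0,0,255),0,7)
cv2.imwrite("pics/w2.png",im)
E
```

```text
t 6.83 pos [ 0.5643 -0.2443  0.2293] toolx yaw -2.998 force [-0.2  0.2 -0.8] open 0.0116 gf 15.0 q6 -2.21
delta cm [-0.15 -0.06 17.88] twist 0.004
[246.3   1.5]
[388.2   2.1]
[254.3 128.7]
[379.3 129.2]
[260.3 229.1]
[372.6 229.4]
[329.6 105.7]
[294.7  90.8]
[356.5  37.2]
[319.6  20.1]
```

View pics/w2.png

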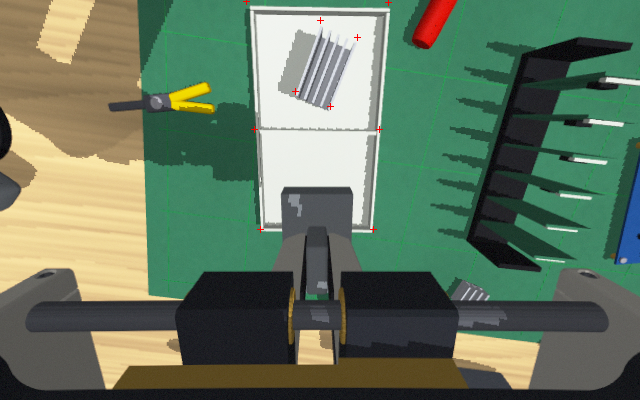

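The cap hangs level at (317,210), above the empty lower compartment (rim 262–372, wall at row 129). The heatsink is visible at about (327,65). Next I'll lower the cap.

{"fn": "apply_moves", "kwargs": {"delta_pos": [[0,0,2.0],[0,0,3.0],[0,0,3.5],[0,0,3.5],[0,0,2.5],[0,0,1.5],[0,0,0.9],[0,0,0]], "twist": [0,0,0,0,0,0,0,0]}}

```text
t: 7.88
tool_pos: [0.5645, -0.2446, 0.0603]
orientation: [0.222, -3.133, -0.0]
force: [0.0, -0.2, 0.2]
opening: 0.012
gripper_force: 15.0
```

{"fn": "apply_moves", "kwargs": {"delta_pos": [[0,0,0.3],[0,0,0.3],[0,0,0.0]], "twist": [0,0,0]}}

```text
t: 8.25
tool_pos: [0.5647, -0.2447, 0.0548]
orientation: [-0.222, 3.134, -0.0]
force: [0.5, 0.4, -0.8]
opening: 0.0116
gripper_force: 15.0
```

{"fn": "apply_moves", "kwargs": {"delta_pos": [[0,0,0.15],[0,0,0.1],[0,0,0.1],[0,0,0]], "twist": [0,0,0,0]}}

```text
t: 8.75
tool_pos: [0.5645, -0.2446, 0.051]
orientation: [0.222, -3.134, -0.0]
force: [-0.2, 0.9, -0.9]
opening: 0.0123
gripper_force: 15.0
```

{"fn": "apply_moves", "kwargs": {"delta_pos": [[0,0,0.1],[0,0,0]], "twist": [0,0]}}

```text
t: 9.0
tool_pos: [0.5648, -0.2448, 0.0507]
orientation: [-0.222, 3.134, -0.0]
force: [-3.2, 0.6, 4.1]
opening: 0.012
gripper_force: 15.0
```

Contact is felt (4 N). Release and rise.

{"fn": "apply_moves", "kwargs": {"delta_pos": [[0,0,0],[0,0,0],[0,0,0],[0,0,0]], "twist": [0,0,0,0], "gripper": 3.5}}

```text
t: 9.5
tool_pos: [0.5646, -0.2447, 0.05]
orientation: [0.222, -3.134, -0.0]
force: [-0.2, -0.4, -0.4]
opening: 0.0346
gripper_force: 0.0
```

{"fn": "apply_moves", "kwargs": {"delta_pos": [[0,0,-1.0],[0,0,-3.0],[0,0,-4.0],[0,0,-4.0],[0,0,-3.5],[4.0,0,0],[4.5,0,0],[4.0,0,0]], "twist": [0,0,0,0,0,0.12,0.12,0.12]}}

```text
t: 10.5
tool_pos: [0.439, -0.2475, 0.206]
orientation: [0.349, 3.121, -0.001]
force: [-0.6, -0.7, 0.9]
opening: 0.0352
gripper_force: 0.0
```

{"fn": "apply_moves", "kwargs": {"delta_pos": [[0,0,0],[0,0,0]], "twist": [0,0], "gripper": 7}}

```text
t: 10.75
tool_pos: [0.4409, -0.2477, 0.2062]
orientation: [0.341, 3.121, -0.001]
force: [-0.1, -0.9, 0.2]
opening: 0.0506
gripper_force: 0.0
```

```bash
python3 - <<'E'
from h import *; from plant import robot
P=pickle.load(open("p.pkl","rb"));h=P["hs"]
st=robot.read_state();to(st,[h[0],h[1],.05],h[2])
c=robot.read_camera("wrist");s=robot.read_camera("scene");e=robot.read_camera("side");pickle.dump((c,st,s,e),open("w3.pkl","wb"))
def crop(f,x,y,w,hh,k): return cv2.resize(f[y:y+hh,x:x+w,::-1],None,fx=k,fy=k,interpolation=cv2.INTER_CUBIC)
u=proj(c,place(h,[0,0,.049]))[0];x,y=int(u[0])-65,max(0,int(u[1])-75);print("wrist crop",x,y,u)
cv2.imwrite("pics/m3.png",np.hstack([crop(c["frame"],x,y,130,150,4)[:600],np.vstack([crop(s["frame"],185,170,100,75,2)[:,:200],crop(e["frame"],338,203,100,100,2),np.zeros((250,200,3),np.uint8)])]))
E
```

```text
t 10.75 pos [ 0.4409 -0.2477  0.2062] toolx yaw 2.924 force [-0.1 -0.9  0.2] open 0.0506 gf 0.0 q6 -1.97
delta cm [ 0.34 -0.79 15.62] twist 0.021
wrist crop 244 112 [309.55679092 187.55119947]
```

View pics/m3.png

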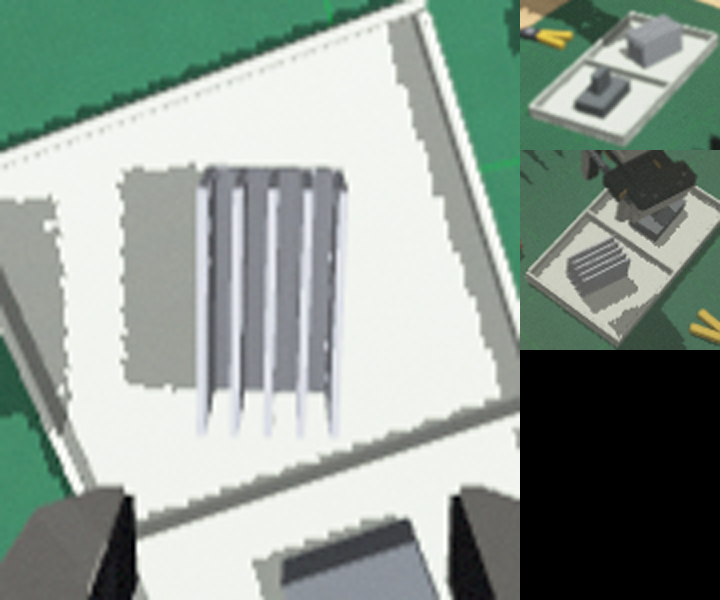

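The cap stands upright in the empty compartment (small inset at about (600,90)). The fin tops have corners at crop (197,185), (348,187), (197,437) and (340,437). I'll refine the heatsink pose from these.

```bash
python3 - <<'E'
from h import *; from plant import robot
c,st,_,_=pickle.load(open("w3.pkl","rb"));P=pickle.load(open("p.pkl","rb"))
o=[(c,np.array((a*.035,b*.02,.049)),np.array([244+(u+.5)/4-.5,112+(v+.5)/4-.5])) for a,b,u,v in[(-1,-1,197,185),(-1,1,348,187),(1,-1,197,437),(1,1,340,437)]]
p,r=fit(o,[.436,-.255,-.24]);print(p,r.round(1).tolist());P["hs"]=p;pickle.dump(P,open("p.pkl","wb"))
to(robot.read_state(),[p[0],p[1],.05],p[2]+np.pi)
E
```

```text
[ 0.43983107 -0.25378309 -0.23628038] [[-0.2, 0.2], [0.0, 0.4], [0.2, -0.7], [-0.0, -0.1]]
t 10.9 pos [ 0.4412 -0.2475  0.2056] toolx yaw 2.924 force [-0.6  0.2 -0.6] open 0.0625 gf 0.0 q6 -1.97
delta cm [ 1.000e-02 -6.400e-01  1.556e+01] twist 0.019
```

{"fn": "apply_moves", "kwargs": {"delta_pos": [[0,-0.6,2.0],[0,0,3.0],[0,0,3.0],[0,0,3.0],[0,0,2.0],[0,0,1.0],[0,0,0.5],[0,0,0]], "twist": [0.02,0,0,0,0,0,0,0]}}

```text
t: 11.9
tool_pos: [0.4393, -0.2534, 0.0605]
orientation: [0.374, 3.119, -0.0]
force: [-0.1, -0.5, 0.0]
opening: 0.07
gripper_force: 0.0
```

```bash
python3 - <<'E'
from h import *; from plant import robot
p=pickle.load(open("p.pkl","rb"))["hs"]
to(robot.read_state(),[p[0],p[1],.05],p[2]+np.pi)
E
```

```text
t 11.9 pos [ 0.4393 -0.2534  0.0605] toolx yaw 2.903 force [-0.1 -0.5  0. ] open 0.07 gf 0.0 q6 -1.96
delta cm [-0.06 -0.03  1.05] twist -0.002
```

{"fn": "apply_moves", "kwargs": {"delta_pos": [[0,0,0.5],[0,0,0.5],[0,0,0],[0,0,0]], "twist": [0,0,0,0]}}

```text
t: 12.4
tool_pos: [0.4389, -0.2532, 0.0502]
orientation: [0.374, 3.119, -0.0]
force: [-0.3, -0.2, -0.3]
opening: 0.07
gripper_force: 0.0
```

{"fn": "apply_moves", "kwargs": {"delta_pos": [[0,0,0],[0,0,0],[0,0,0],[0,0,0],[0,0,0]], "twist": [0,0,0,0,0], "gripper": 3.4, "squeeze": 30}}

```text
t: 13.02
tool_pos: [0.4389, -0.2533, 0.0502]
orientation: [0.374, 3.119, -0.0]
force: [-0.1, -0.7, 0.7]
opening: 0.0399
gripper_force: 30.0
```

{"fn": "apply_moves", "kwargs": {"delta_pos": [[0,0,-0.5],[0,0,-1.0],[0,0,-2.0],[0,0,-3.0],[0,0,-4.0],[0,0,-4.0],[0,0,-3.0],[0,0,-1.5]], "twist": [0,0,0,0,0,0,0,0]}}

```text
t: 14.02
tool_pos: [0.4396, -0.2537, 0.2428]
orientation: [0.374, 3.116, -0.003]
force: [-0.1, -0.7, -2.5]
opening: 0.04
gripper_force: 30.0
```

```bash
python3 - <<'E'
from h import *; from plant import robot
m=pickle.load(open("p.pkl","rb"))["mod"]
st=robot.read_state();to(st,[m[0],m[1],.24],m[2]+np.pi)
c=robot.read_camera("wrist");s=robot.read_camera("scene");e=robot.read_camera("side");pickle.dump((c,st,s,e),open("w4.pkl","wb"))
def crop(n,x,y,w,h,k): return cv2.resize(n["frame"][y:y+h,x:x+w,::-1],None,fx=k,fy=k,interpolation=cv2.INTER_CUBIC)
p=st["tool_pos"];q=[p[0],p[1],p[2]-.03]
im=[]
for n,k in((c,2),(s,4),(e,4)):
    u=proj(n,q)[0].astype(int);w=400//k;h=300//k;x=min(max(u[0]-w//2,0),640-w);y=min(max(u[1]-h//2,0),400-h);print(u,x,y);im.append(crop(n,x,y,w,h,k))
cv2.imwrite("pics/m4.png",np.vstack([np.hstack(im[:2]),np.hstack([im[2],0*im[2]])]))
E
```

```text
t 14.03 pos [ 0.4396 -0.2537  0.2428] toolx yaw 2.903 force [-0.1 -0.7 -2.5] open 0.04 gf 30.0 q6 -1.96
delta cm [ 4.61 48.75  0.21] twist -0.48
[317 240] 217 165
[246 131] 196 94
[383 219] 333 182
```

View pics/m4.png

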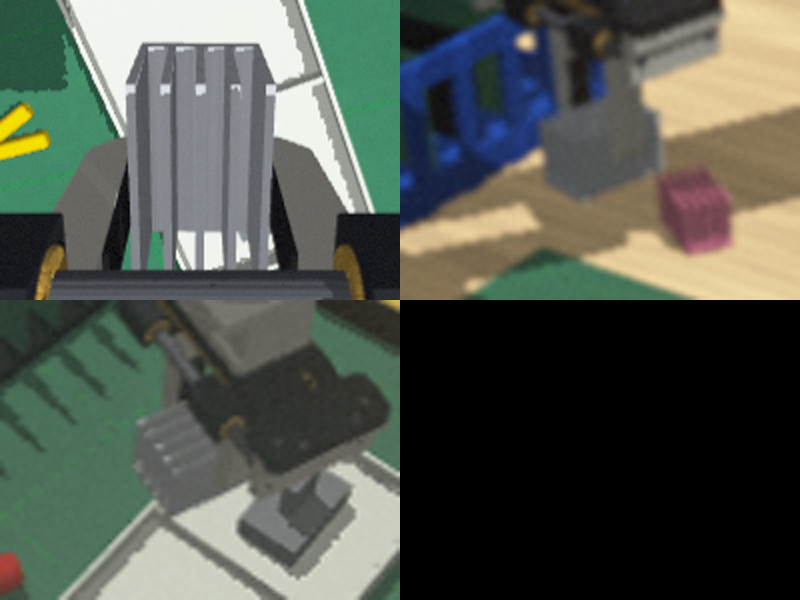

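The heatsink is gripped squarely at 0.040 m opening. It hangs clear above the tray, with its far fin-top corners at wrist crop (127,90) and (275,90). Next I'll carry it over the rack, with the underside at about 0.197 m.

{"fn": "apply_moves", "kwargs": {"delta_pos": [[0.2,2.0,0],[0.4,4.0,0],[0.5,5.0,0],[0.5,5.0,0],[0.5,5.0,0],[0.5,5.0,0],[0.5,5.0,0],[0.5,5.0,0]], "twist": [0,0,0,0,0,0,0,0]}}

```text
t: 15.18
tool_pos: [0.4877, 0.1076, 0.2384]
orientation: [-0.373, -3.117, 0.001]
force: [-0.3, -0.6, -2.1]
opening: 0.0398
gripper_force: 30.0
```

{"fn": "apply_moves", "kwargs": {"delta_pos": [[0.4,5.0,0],[0.3,4.0,0],[0.2,2.0,0],[0,1.0,0],[0,0,0],[0,0,0],[0,0,0],[0,0,0]], "twist": [0,0,0,0,-0.16,-0.16,-0.16,0]}}

```text
t: 16.18
tool_pos: [0.5087, 0.2229, 0.2398]
orientation: [0.374, -3.119, 0.001]
force: [-0.3, 0.7, -1.6]
opening: 0.0397
gripper_force: 30.0
```

```bash
python3 - <<'E'
from h import *; from plant import robot
m=pickle.load(open("p.pkl","rb"))["mod"]
c,st,_,_=pickle.load(open("w4.pkl","rb"));R,p=tool(st)
# heatsink in tool frame assumed: local x=-toolx?, grip 40mm above underside, tcp 6mm behind
a=np.arctan2(R[1,0],R[0,0])-np.pi
P=[(-.035,-.02,.045),(-.035,.02,.045),(-.035,-.02,0),(-.035,.02,0)]
uv=np.array([(127,90),(275,90),(147,43),(258,43)]);uv=np.array([217,165])+(uv+.5)/2-.5
def f(v,A=np.array(P)):
    Rr=cv2.Rodrigues(np.array([0,v[3],0.]))[0]
    Q=(A-[0,0,.04])@Rr.T+[v[0],v[1],v[2]+.04]
    return proj(c,place((p[0],p[1],a),Q+[0,0,p[2]-.046]))
print("level pred",f([0,0,0,0]).round(1).tolist(),"obs",uv.tolist())
r=least_squares(lambda v:(f(v)-uv).ravel(),[0,0,0,0]);print("offset x,y,z,pitch",r.x.round(4),r.fun.round(1))
to(robot.read_state(),[m[0],m[1],.081],m[2]+np.pi)
E
```

```text
level pred [[279.2, 204.1], [355.3, 204.1], [287.6, 183.5], [346.7, 183.5]] obs [[280.25, 209.75], [354.25, 209.75], [290.25, 186.25], [345.75, 186.25]]
offset x,y,z,pitch [ 0.0047  0.0002 -0.0064  0.0366] [ 0.9 -0.  -0.1 -0.  -1.4  0.   0.3  0. ]
t 16.18 pos [0.5087 0.2229 0.2398] toolx yaw -2.903 force [-0.3  0.7 -1.6] open 0.0397 gf 30.0 q6 -1.49
delta cm [-0.34  0.75 15.88] twist -0.002
```

{"fn": "apply_moves", "kwargs": {"delta_pos": [[-0.3,0.7,1.0],[0,0,2.0],[0,0,3.0],[0,0,3.0],[0,0,2.0],[0,0,1.0],[0,0,0],[0,0,0]], "twist": [0,0,0,0,0,0,0,0]}}

```text
t: 17.18
tool_pos: [0.5108, 0.2316, 0.1214]
orientation: [-0.377, 3.117, 0.001]
force: [0.4, 0.9, -2.2]
opening: 0.0398
gripper_force: 30.0
```

```bash
python3 - <<'E'
from h import *; from plant import robot
m=pickle.load(open("p.pkl","rb"))["mod"]
st=robot.read_state();to(st,[m[0],m[1],.081],m[2]+np.pi)
c=robot.read_camera("wrist");s=robot.read_camera("scene");e=robot.read_camera("side");pickle.dump((c,st,s,e),open("w5.pkl","wb"))
R,p=tool(st);a=np.arctan2(R[1,0],R[0,0])-np.pi
L=[(i,j,k) for i in(-.035,.035) for j in(-.02,.02) for k in(0,.045)]
im=[]
for n,w,h,k in((c,133,200,3),(s,80,60,5),(e,80,60,5)):
    ctr=proj(n,[*p[:2],p[2]-.03])[0].astype(int);x=ctr[0]-w//2;y=ctr[1]-h//2-(20 if n is c else 0);y=max(0,min(y,400-h))
    print("crop",x,y);I=cv2.resize(n["frame"][y:y+h,x:x+w,::-1],(0,0),fx=k,fy=k,interpolation=cv2.INTER_CUBIC);
    for u in proj(n,place((p[0],p[1],a),np.array(L)+[0,0,p[2]-.046])):
        cv2.circle(I,tuple((((u-[x,y])+.5)*k-.5).astype(int).tolist()),1,(0,0,255),-1)
    im.append(I)
cv2.imwrite("pics/m5.png",np.hstack([im[0],np.vstack(im[1:])]))
E
```

```text
t 17.18 pos [0.5108 0.2316 0.1214] toolx yaw -2.901 force [ 0.4  0.9 -2.2] open 0.0398 gf 30.0 q6 -1.48
delta cm [ 0.09 -0.05  4.04] twist 0.0
crop 251 121
crop 358 213
crop 240 101
```

View pics/m5.png

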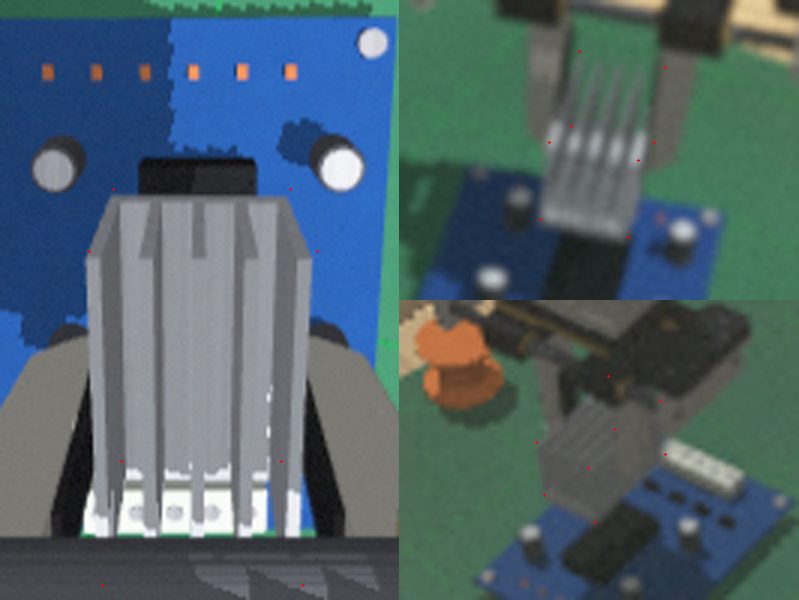

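The views show the heatsink about 4 cm above the bare module, and its outline sits slightly lower and further along +x than predicted. I'll solve for its offset, using the capacitors to cancel camera bias.

```bash
python3 - <<'E'
from h import *
m=pickle.load(open("p.pkl","rb"))["mod"];c,st,s,e=pickle.load(open("w5.pkl","rb"))
R,p=tool(st);a=np.arctan2(R[1,0],R[0,0])-np.pi
px=lambda L,x,y,k,ox,oy:np.array([(x+(u-ox+.5)/k-.5,y+(v-oy+.5)/k-.5) for u,v in L])
X,Y=.035,.02
D=[(c,px([(53,170),(341,170)],251,121,3,0,0),[(-.03,-.04,.031),(-.03,.04,.031)],
    px([(114,197),(284,197),(88,259),(311,259)],251,121,3,0,0),[(-X,-Y,0),(-X,Y,0),(-X,-Y,.045),(-X,Y,.045)]),
   (s,px([(519,192),(683,231),(493,277)],358,213,5,400,0),[(-.03,-.04,.031),(-.03,.04,.031),(.03,-.04,.031)],
    px([(541,224),(629,240)],358,213,5,400,0),[(X,-Y,0),(X,Y,0)]),
   (e,px([(531,533),(690,524),(632,583)],240,101,5,400,300),[(-.03,.04,.031),(.03,-.04,.031),(-.03,-.04,.031)],
    px([(548,506),(600,521),(539,450)],240,101,5,400,300),[(-X,Y,0),(-X,-Y,0),(-X,Y,.045)])]
def f(v):
    Rr=cv2.Rodrigues(np.array([0,v[3],0.]))[0];r=[]
    for (n,cu,cp,hu,hp),b,sg in zip(D,B,(.7,.5,.5)):
        Q=(np.array(hp)-[0,0,.04])@Rr.T+[v[0],v[1],v[2]+.04]
        r+=list(((proj(n,place((p[0],p[1],a),Q+[0,0,p[2]-.046]))+b-hu)/sg).ravel())
    return np.array(r+[v[3]/.02])
B=[]
for n,cu,cp,hu,hp in D:
    d=cu-proj(n,place(m,cp));B.append(d.mean(0));print("bias",d.mean(0).round(2),d.std(0).round(2))
for use in(1,0):
    if not use:B=[b*0 for b in B]
    r=least_squares(f,np.zeros(4));cov=np.linalg.inv(r.jac.T@r.jac)
    print(r.x.round(4),"sd",np.sqrt(np.diag(cov)).round(4),r.fun.round(1))
E
```

```text
bias [-0.68  1.43] [0.06 0.01]
bias [-0.3   0.31] [0.12 0.5 ]
bias [-0.21  0.33] [0.06 0.23]
[ 0.0011 -0.0002 -0.002  -0.0062] sd [0.0003 0.0002 0.0007 0.0083] [-1.3  0.3  0.9  0.2 -0.3 -0.5  0.4 -0.5 -0.8  0.7 -1.1  1.5 -0.8 -2.8
 -1.1  1.6 -0.4 -1.7 -0.3]
[ 0.002  -0.0006 -0.0023 -0.0075] sd [0.0003 0.0002 0.0007 0.0083] [-1.  -0.1  1.  -0.1 -0.1 -0.6  0.1 -0.7 -0.7  0.7 -1.   1.5  0.2 -3.5
 -0.   0.9  0.6 -2.4 -0.4]
```

The heatsink is level, about 1 mm along +x and 1–2 mm low relative to nominal. The final descent targets TCP z 0.082 with that correction.

{"fn": "apply_moves", "kwargs": {"delta_pos": [[0.2,0,0.5],[0,0,1.0],[0,0,1.0],[0,0,0.7],[0,0,0.4],[0,0,0.2],[0,0,0],[0,0,0]], "twist": [0,0,0,0,0,0,0,0]}}

```text
t: 18.32
tool_pos: [0.5083, 0.2309, 0.0825]
orientation: [-0.378, 3.118, 0.0]
force: [-0.7, -0.1, -1.7]
opening: 0.0399
gripper_force: 30.0
```

```bash
python3 - <<'E'
from h import *; from plant import robot
m=pickle.load(open("p.pkl","rb"))["mod"]
st=robot.read_state();to(st,place(m,[-.001,0,.082])[0],m[2]+np.pi)
c=robot.read_camera("wrist");s=robot.read_camera("scene");e=robot.read_camera("side")
R,p=tool(st);a=np.arctan2(R[1,0],R[0,0])-np.pi
im=[]
for n,w,h,k in((c,133,200,3),(s,80,60,5),(e,80,60,5)):
    ctr=proj(n,[*p[:2],p[2]-.03])[0].astype(int);x=ctr[0]-w//2;y=max(0,min(ctr[1]-h//2-(20 if n is c else 0),400-h))
    I=cv2.resize(n["frame"][y:y+h,x:x+w,::-1],(0,0),fx=k,fy=k,interpolation=cv2.INTER_CUBIC)
    for u in proj(n,place(m,[(i,j,z) for i in(-.035,.035) for j in(-.02,.02) for z in(.035,.08)])):
        cv2.circle(I,tuple((((u-[x,y])+.5)*k-.5).astype(int).tolist()),1,(0,0,255),-1)
    im.append(I)
cv2.imwrite("pics/m6.png",np.hstack([im[0],np.vstack(im[1:])]))
E
```

```text
t 18.32 pos [0.5083 0.2309 0.0825] toolx yaw -2.9 force [-0.7 -0.1 -1.7] open 0.0399 gf 30.0 q6 -1.48
delta cm [-0.07 -0.04  0.05] twist 0.0
```

View pics/m6.png

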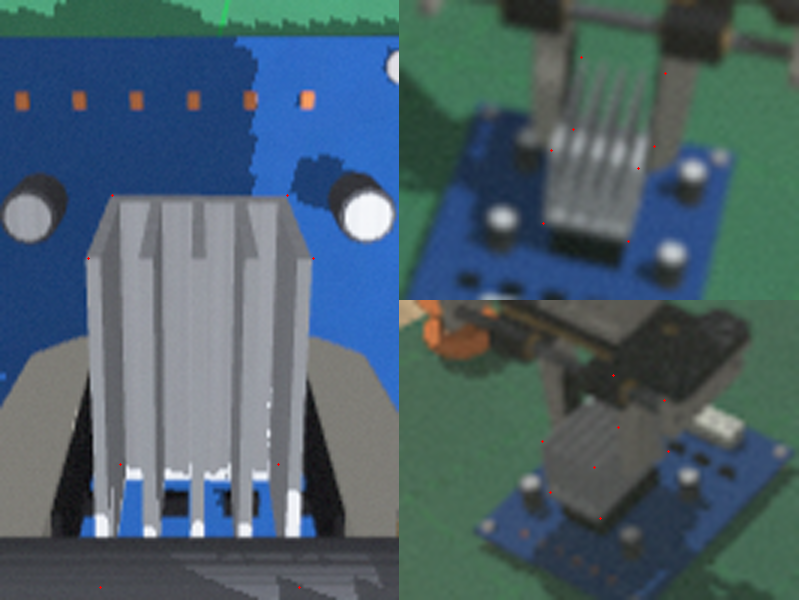

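In the final view the heatsink corners in the wrist picture, (112,195), (287,195), (88,258) and (311,258), coincide with the target marks. The scene and side views show a gap above the module. I'll settle and hand in.

{"fn": "apply_moves", "kwargs": {"delta_pos": [[0,0,0],[0,0,0],[0,0,0],[0,0,0]], "twist": [0,0,0,0]}}

```text
t: 18.98
tool_pos: [0.508, 0.2308, 0.0821]
orientation: [0.378, -3.119, -0.0]
force: [-0.0, 0.1, -2.0]
opening: 0.04
gripper_force: 30.0
```

```bash
python3 -c "
from plant import robot
print(robot.close_job())"
```

```text
the job is handed in; nothing more can be done
None
```

The job is handed in at about 19 s: the cap stands upright in the empty tray compartment, and the gripper is holding the heatsink level, centred and in line about 1 cm above the bare module (gap estimated from the cameras).

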